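# Dispense one filter disc and nudge it onto the square pad

### The job

Press the plunger of the disc dispenser all the way down once with a fingertip and let it spring back, so that a single white disc comes out on the bench. Then nudge that disc along the bench with the fingers, without pinching or lifting it, until it lies flat and wholly on the square pad (not the round one). The other discs stay in the dispenser, and nothing else on the bench is disturbed.

Things in the scene. Friction and masses are not known exactly. Their poses are not given: they have to be found in the camera images.
- dispenser: disc dispenser, fixed; its front (-x, to the mouth) faces roughly to the robot. Origin: on the bench under the middle of its magazine, an upright well 43 mm square, 48 mm high, clear sides, with three stacked discs. Behind it a white housing (x +18 to +115 mm, 52 mm wide, 48 mm high) with the plunger on top. Base plate 3 mm thick, 72 mm wide, x -22 to +123 mm.
- disc_out (a point): point on the bench 73 mm in front of the dispenser's origin, where the centre of the disc is left by a full press (a few mm farther if pressed fast). The disc slides out of the mouth, 37 mm wide at the magazine's foot, and drops 3 mm off the base plate's front edge onto the bench.
- plunger_top (a point): centre of the top face of the plunger's round black cap (40 mm diameter, 12 mm thick), 80 mm behind the dispenser's origin and 106 mm above the bench when up. It moves straight down.
- plunger (a joint): travel of the plunger: 0 up, 0.036 m fully down at a hard stop. A spring returns it: about 3 N at the top, 4.5 N at the bottom, some 1 N more when pressed fast. A blade inside moves 2.08 mm forward per mm of travel and back again; then the next disc falls into place, and a second press would push it out too.
- disc_1: white ceramic filter disc, 34 mm diameter, 12 mm thick, about 20 g, the bottom one in the magazine and so the one to come out. Origin: centre of its underside; z up along its axis.
- disc_2: the same kind of disc, second from below in the magazine; stays there (sinks by 12 mm when the first has gone). Origin: centre of its underside.
- disc_3: the same kind of disc, top of the stack; stays in the magazine. Origin: centre of its underside.
- pad_square: the square pad: thin grey square with a metal edge, 70 x 70 mm, flush with the bench top (no step to slide over), fixed. Origin: its centre; x and y along its sides.
- pad_round: the round pad: thin grey circle with a metal edge, 80 mm diameter, flush with the bench top, fixed; not to be used. Origin: its centre.
- crucible: white lidded crucible, 43 mm diameter, 46 mm high, loose bystander. Origin: centre of its underside.
- vial: small green-capped vial, 22 mm diameter, 45 mm high, loose bystander. Origin: centre of its underside.
- stopper: red-brown tapered rubber stopper, 23 mm diameter, 22 mm high, loose bystander. Origin: centre of its underside.
Not all that is in view belongs to the job. Leave any black look-alike of the disc_3 alone.

How it is judged (in metres and radians):
On the way, in this order (a step that is already met when the one before it is completed fails the run):
1. the plunger is pressed all the way down (value of joint plunger above 0.033 m), for 0.02 s.
2. the plunger has sprung back and one disc lies on the bench in front of the dispenser (value of joint plunger below 0.004 m and x of disc_1 in the frame of dispenser below -0.055 m and height (world z) of disc_1 below 0.003 m), for 0.1 s.
At the end, for the whole second after the job is handed in: the first disc lies flat and at rest on the square pad, its centre within 20 mm of the pad's centre along either side (its edge at most 2 mm over); the plunger is up; the other two discs are in the magazine (x of disc_1 in the frame of pad_square between -0.02 and 0.02 m and y of disc_1 in the frame of pad_square between -0.02 and 0.02 m and height (world z) of disc_1 below 0.003 m and angle between disc_1's own z axis and vertical below 0.1 rad and linear speed of disc_1 below 0.01 m/s and value of joint plunger below 0.004 m and horizontal distance between each of disc_2, disc_3 and dispenser below 0.012 m); the robot touches nothing.
It fails at once if a second disc is pushed out of the magazine (more than 12 mm) (not (horizontal distance between each of disc_2, disc_3 and dispenser below 0.012 m)).
It fails at once if the plunger is pressed again once the disc has been moved aside (value of joint plunger above 0.012 m and horizontal distance between disc_1 and dispenser above 0.12 m).
It fails at once if the disc is lifted (height (world z) of disc_1 above 0.02 m).
It fails at once if a disc is lifted out of the stack (height (world z) of disc_2 above 0.03 m or height (world z) of disc_3 above 0.042 m).
It fails at once if the crucible, the vial or the stopper is moved by more than 15 mm (distance of any of crucible, vial, stopper from where it was at the start of the episode above 0.015 m).
It also fails if it takes over 48 s, if anything falls off the work surface, if the arm or the gripper's body presses on something with over 40 N, if the wrist force passes 120 N, or if a joint passes its speed limit or range.

### The arm

A 6-joint arm with a two-finger parallel gripper is mounted at the origin on a cart in front of the work surface, level with it; the furniture and walls round the work are solid. World frame = base frame: x ahead of the robot, y to its left, z up, the work surface at z = 0. Lengths are in mm, angles in rad, forces in N, time in s.
With the tool pointing down it reaches from about 350 to 875 mm from the base axis. Payload 4.2 kg.
Tool frame: the origin (TCP) lies where the fingers leave the gripper's body, on its centre line; the fingertips stand 73 mm ahead of it and the grasp point (between the pads) lies 54 mm ahead of it; z points along the fingers, y is the direction in which the jaws open and shut (so a half turn about z gives the same grasp; the last joint's range is limited). The gripper opens to 85 mm and grips with 20 to 120 N. Pads are 22 mm wide; open, the fingers measure 114 mm over their backs; the gripper's body (76 mm by 85 mm) begins 54 mm behind the grasp point. The pads swing forward as they close: fully open they stand 13 mm farther back than shut.
Start: joints at [-0.993, 0.385, 0.008, 0, -1.194, -0.259], TCP at [195.907, -593.481, 303.912] pointing down, gripper open.
Joint ranges: [-3.14, 3.14], [-1.21, 2.06], [-1.07, 1.41], [-3.16, 2.05], [-2.99, -0.16], [-3.1, 3.1]. Speed limits (rad/s): [2.79, 2.79, 3.14, 3.14, 3.14, 3.14].

### API

Orientations are given as a unit quaternion [x, y, z, w].
In Python, from bench import arm gives the robot as it stands.
- The arm moves only by the tool apply_moves, never from a script. Its argument "increments" is a list that holds one entry, the list of rows, each a list of 7 numbers: the shift along the tool's x, y, z scaled (see below), then the turn, a rotation vector about the tool's x, y, z scaled (see below), then the gripper's target within -1 to 1 (fully open at 1, half-way at 0, shut at -1). A call has 1 to 10 rows; each row is the pose to reach, as a shift and turn from the pose commanded when the call began, along the tool's axes at that moment; what a row does not reach only later rows make up. The controller multiplies each number of a shift by 100 mm and each number of a turn by 0.5 rad. A row lasts 1/10 s, in which the tool goes at most 50 mm and 8.59 degrees, less where a joint would pass 70% of its speed; a pose out of reach is approached as far as the arm can. A call with a number of a shift or a turn outside -1 to 1 is refused whole. A call with a gripper value outside its range is refused whole. The fingers move at their own pace and stop on an object; the grip force is fixed at half the most. Time passes only in rows, so rows that repeat a pose let the fingers close. It gives the time, the measured TCP pose, the force and the opening at its end, in the units of the state.
- arm.read_state(): the state, without advancing time (a new reading comes with each control period).
- arm.get_image(name): name is "scene" or "top" or "wrist"; returns a dict with "img" (400x640x3 uint8, red, green, blue), "fx", "fy", "cx", "cy" (pixels), "pose" (4x4, takes a point from camera to world coordinates). Camera axes: x right, y up, looking along -z (the intrinsics and any distortion apply to the point x, -y, -z); pixel columns grow to the right and rows downward; lengths in mm; the calibration is good to about 2 mm. A picture is of the moment at which its call begins. There is no depth.
- arm.job_done(): hands the job in, once; it reports no verdict.
Trained networks look in a picture, given as the dict that the camera call returned (one of the last four; its "shot" number tells which), for a name from the list of things; names that differ only in an ending like _2 or _b are one class to them, and where a whole thing is asked for, a point or a joint stands for the part that bears it (a point fixed in the world has none). Each returns a list of dicts, best first, with "conf" (0 to 1); they miss things now and then, are a little off and sometimes report something else, mostly with a low value. They report only what shows in the picture. A call takes as long as a camera call. They do not tell look-alikes from the thing itself.
- arm.outline_of(label, picture): "pixels" (400x640 bool, what is visible of it) and "box" ([centre column, centre row, width, height] in pixels, round what is visible of it).
- arm.mark_of(label, picture): "at" ([column, row] in pixels: a listed point, or the origin of a listed thing).
The state is a dict: "clock": time; "joints": joint angles; "joint_vel": joint speeds; "joint_efforts": joint torques, N m; "position": TCP position; "ee_rot": TCP orientation; "contact_force": force on the tool from outside, world axes, zero at the start; "wrist_torque": the same for the moment, N m; "gripper_width": finger opening in mm.
Only numpy, scipy, OpenCV 4.12 (cv2) and the standard library are available. Lean on these libraries where they do the work, as an engineer would, in place of code of your own. Each camera call takes 0.05 s, during which the arm holds its last target.

## Working session

There is one attempt and no reset: what is moved stays moved. The work goes in short steps, Python scripts to look and compute and a tool call to move; the robot and the scene stay as the last step left them, time stands still between calls to the robot, and variables do not carry over. Pictures are saved under pics/ and viewed, and the job is handed in when it is done.

Besides the shell and the picture viewer there is one more tool, called after "Call:" by a JSON object that holds its "fn" and its "kwargs", one argument or row to a line. apply_moves: Moves the arm, as the interface text tells. Shifts and turns lie within -1 to 1; 1 stands for 100 mm of shift or 0.5 rad of turn. Its arguments: {"type":"object","properties":{"increments":{"type":"array"}},"required":["increments"]}

```bash
mkdir -p pics; ls; python3 - <<'E'
from bench import arm
import cv2
s=arm.read_state(); print(s)
for n in ["scene","top","wrist"]:
    p=arm.get_image(n); cv2.imwrite(f"pics/{n}0.png",p["img"][:,:,::-1])
    print(n,p["fx"],p["fy"],p["cx"],p["cy"],p["pose"],[k for k in p if k!='img'],p.get('shot'))
    if n!="wrist":
        for l in ["dispenser","disc_out","plunger_top","pad_square","pad_round","crucible","vial","stopper","disc_1"]:
            for r in arm.mark_of(l,p)[:3]: print(l,r)
E
```

```text
pics
{'clock': 0.0, 'joints': array([-9.93403030e-01,  3.85575302e-01,  6.60349760e-03, -4.96184708e-04,
       -1.19401215e+00, -2.58573886e-01]), 'joint_vel': array([ 0.00233784,  0.00046448, -0.00042363,  0.00114781, -0.00052843,
       -0.00072547]), 'joint_efforts': array([-2.78471612e-05, -3.92292595e+01,  1.88404101e+01,  4.18631002e+00,
       -4.62126540e-03,  5.97296292e-06]), 'position': array([ 195.7739501 , -593.08926713,  302.80177785]), 'ee_rot': array([-1.58644951e-01,  9.87335065e-01,  1.09324593e-03, -2.33260964e-04]), 'contact_force': array([-0.45045948,  0.70795095,  0.34302919]), 'wrist_torque': array([0.01470034, 0.01114451, 0.09404122]), 'gripper_width': 85.49862754511607}
scene 386.86648105125346 386.86648105125346 323.72099247217864 205.32931745413657 [[-8.13318802e-01  4.35130999e-01 -3.86229905e-01  2.17416728e+02]
 [-5.81754605e-01 -5.98377438e-01  5.50913805e-01  3.33230588e+02]
 [ 8.60841362e-03  6.72759582e-01  7.39811084e-01  7.70832031e+02]
 [ 0.00000000e+00  0.00000000e+00  0.00000000e+00  1.00000000e+00]] ['fx', 'fy', 'cx', 'cy', 'pose', 'shot'] 1
d
[... 945 characters left out ...]
pad_round {'at': [357.5, 250.1], 'conf': 0.91}
crucible {'at': [305.3, 290.5], 'conf': 0.59}
vial {'at': [286.6, 138.0], 'conf': 0.47}
vial {'at': [396.9, 261.0], 'conf': 0.21}
stopper {'at': [395.9, 260.0], 'conf': 0.4}
disc_1 {'at': [315.4, 257.4], 'conf': 0.59}
disc_1 {'at': [287.5, 212.2], 'conf': 0.55}
wrist 296.11345805853506 296.11345805853506 317.8809038437043 200.3957151773376 [[-3.14147440e-01 -8.98434119e-01 -3.06802085e-01  1.15667900e+02]
 [ 9.49374160e-01 -2.97393540e-01 -1.01221474e-01 -6.18475733e+02]
 [-3.00131904e-04 -3.23068438e-01  9.46375557e-01  3.73995302e+02]
 [ 0.00000000e+00  0.00000000e+00  0.00000000e+00  1.00000000e+00]] ['fx', 'fy', 'cx', 'cy', 'pose', 'shot'] 3
```

View pics/scene0.png

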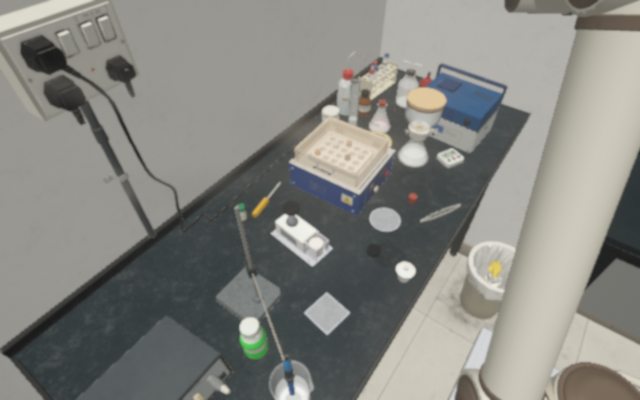

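View pics/top0.png

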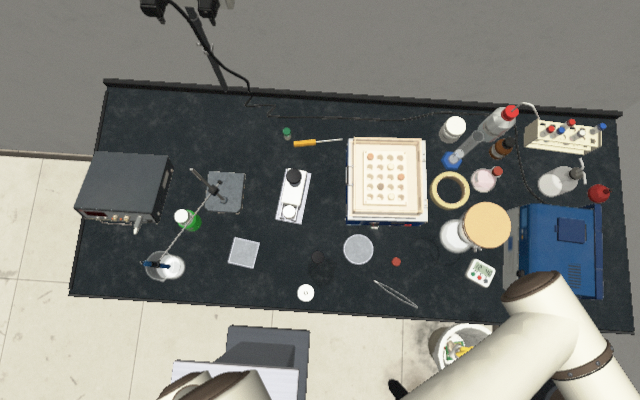

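View pics/wrist0.png

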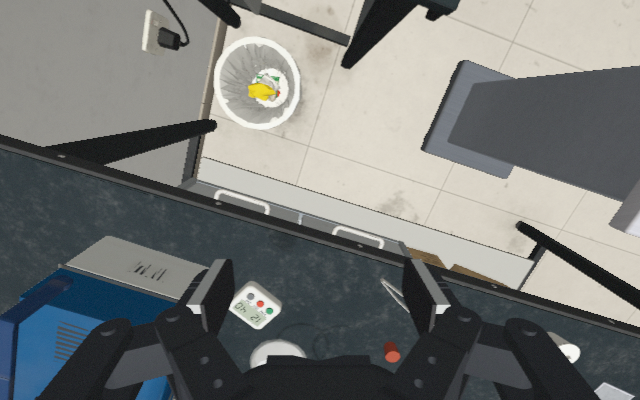

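```bash
cat > h.py <<'E'
from bench import arm
import numpy as np, cv2
from scipy.spatial.transform import Rotation as R
def ray(p,uv):
    P=p["pose"]; d=np.array([(uv[0]-p["cx"])/p["fx"],-(uv[1]-p["cy"])/p["fy"],-1.0])
    return P[:3,3].copy(), P[:3,:3]@d
def onz(p,uv,z=0):
    o,d=ray(p,uv); return o+d*(z-o[2])/d[2]
def proj(p,X):
    P=p["pose"]; c=P[:3,:3].T@(np.asarray(X,float)-P[:3,3])
    return [p["cx"]-p["fx"]*c[0]/c[2], p["cy"]+p["fy"]*c[1]/c[2]]
def tri(obs):
    A=np.zeros((3,3));b=np.zeros(3)
    for p,uv in obs:
        o,d=ray(p,uv); d=d/np.linalg.norm(d); M=np.eye(3)-np.outer(d,d); A+=M;b+=M@o
    return np.linalg.solve(A,b)
def save(p,name,crop=None,k=1):
    im=p["img"][:,:,::-1]
    if crop: x0,y0,x1,y1=crop; im=im[y0:y1,x0:x1]
    cv2.imwrite("pics/"+name,cv2.resize(im,None,fx=k,fy=k,interpolation=cv2.INTER_CUBIC))
E
python3 - <<'E'
from h import *
np.set_printoptions(precision=1,suppress=True)
s=arm.get_image("scene");t=arm.get_image("top")
save(t,"t1.png",(190,110,430,310),3.3); save(s,"s1.png",(220,170,460,350),3.3)
for l,z in [("pad_square",0),("pad_round",0),("dispenser",0),("plunger_top",106),("crucible",0),("vial",0),("stopper",0)]:
  for n,p in(("s",s),("t",t)):
    for r in arm.mark_of(l,p)[:2]: print(l,n,r["at"],r["conf"],onz(p,r["at"],z)[:2])
a=arm.mark_of("plunger_top",s);b=arm.mark_of("plunger_top",t)
print(tri([(s,a[0]["at"]),(t,b[0]["at"])]))
# stand rod top etc
for uv in [(225,190),(197,176),(318,260)]: print(uv,onz(t,uv))
for uv in [(248,293),(375,250)]: print(uv,onz(s,uv))
E
```

```text
pad_square s [326.5, 315.1] 0.74 [430.2  14.1]
pad_square t [244.5, 254.5] 0.61 [427.8   5.1]
pad_round s [413.5, 199.7] 0.59 [ 433.2 -402.2]
pad_round t [359.1, 251.2] 0.68 [ 456.9 -299.1]
dispenser s [316.0, 251.6] 0.98 [ 546.6 -106.2]
dispenser t [289.4, 211.1] 0.7 [ 553.  -104.8]
plunger_top s [288.8, 207.6] 0.71 [ 625.6 -108.7]
plunger_top s [241.8, 216.3] 0.5 [694.7 -25.8]
plunger_top t [290.7, 173.8] 0.57 [ 628.7 -108.2]
crucible s [404.4, 279.2] 0.7 [ 336.2 -163.2]
crucible t [304.8, 292.5] 0.68 [ 339.9 -162.1]
vial s [243.8, 215.5] 0.57 [768.5 -88.1]
vial t [285.3, 133.3] 0.51 [775.7 -75.5]
vial t [394.7, 264.0] 0.29 [ 429.3 -395. ]
stopper s [412.5, 202.7] 0.55 [ 430.3 -390.5]
stopper t [395.8, 262.2] 0.59 [ 434.2 -397.8]
[ 627.5 -108.8  105.3]
(225, 190) [599.9  76.4   0. ]
(197, 176) [634.3 158.    0. ]
(318, 260) [ 426.3 -191.1    0. ]
(248, 293) [602.7  73.3   0. ]
(375, 250) [ 432.9 -194.5   -0. ]
```

View pics/t1.png

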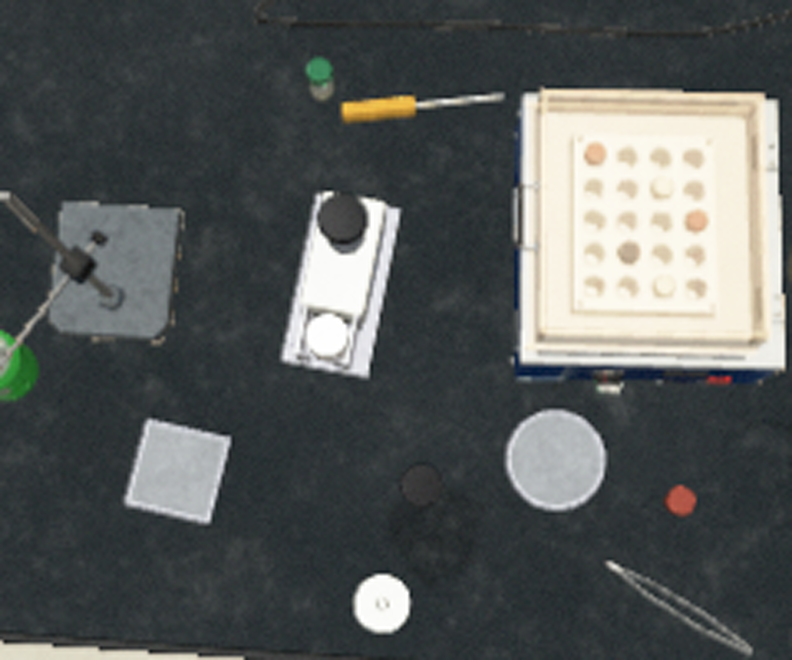

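View pics/s1.png

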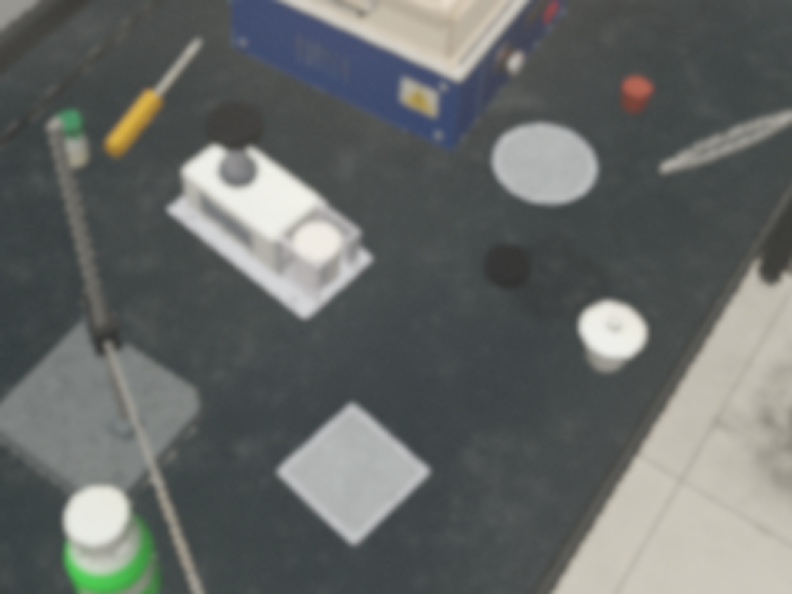

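```bash
python3 - <<'E'
from h import *
np.set_printoptions(precision=1,suppress=True)
s=arm.get_image("scene");t=arm.get_image("top")
ct=lambda u,v:((u+.5)/3.3-.5+190,(v+.5)/3.3-.5+110)
cs=lambda u,v:((u+.5)/3.3-.5+220,(v+.5)/3.3-.5+170)
T=[ct(148,419),ct(231,436),ct(210,523),ct(125,505)]
S=[cs(277,471),cs(352,403),cs(430,470),cs(353,545)]
a=np.array([onz(t,x) for x in T]);b=np.array([onz(s,x) for x in S])
print("padT",a[:,:2],a.mean(0));print("padS",b[:,:2],b.mean(0))
print("plateT",[onz(t,ct(*x),3)[:2] for x in [(282,362),(370,378),(401,207)]])
print("plateS",[onz(s,cs(*x),3)[:2] for x in [(167,210),(306,318),(372,258)]])
print("cap T",onz(t,ct(342,219),106),"S",onz(s,cs(234,124),106), tri([(t,ct(342,219)),(s,cs(234,124))]))
print("disc3 top T",onz(t,ct(327,334),39),"S",onz(s,cs(317,238),39), tri([(t,ct(327,334)),(s,cs(317,238))]))
print("black",onz(t,ct(421,484),12),onz(s,cs(508,264),12))
print("post top",tri([(t,ct(0,195)),(s,cs(55,123))]),"boss",tri([(t,ct(78,263)),(s,cs(103,338))]))
print("box front-left top",tri([(t,ct(517,355)),(s,cs(457,82))]))
E
```

```text
padT [[473.6  36.7]
 [464.3 -31.9]
 [393.7 -21.7]
 [403.4  47.7]] [433.7   7.7   0. ]
padS [[473.8  37.8]
 [463.  -31.5]
 [393.3 -21.2]
 [404.8  49.6]] [433.7   8.7   0. ]
plateT [array([527.2, -68.3]), array([ 518.9, -141.2]), array([ 665.2, -156.5])]
plateS [array([671.7, -82.3]), array([527.8, -66.3]), array([ 519.6, -137. ])]
cap T [ 623.4 -115.2  106. ] S [ 623. -112.  106.] [ 624.9 -114.7  102.1]
disc3 top T [ 546.4 -105.9   39. ] S [ 547.3 -106.3   39. ] [ 546.5 -105.8   39.9]
black [ 435.  -188.4   12. ] [ 432.8 -185.2   12. ]
post top [568.   76.4 312. ] boss [571.9  76.3 118.4]
box front-left top [ 529.3 -255.    86.4]
```

Call:
{"fn": "apply_moves", "kwargs": {
  "increments": [
    [[-0.5,0.29,0,0,0,0,-1],[-1,0.57,0,0,0,0,-1],[-1,0.57,0,0,0,0,-1]]
  ]
}}

```text
clock: 2.35
position: [274.8, -505.6, 304.2]
ee_rot: [-0.16, 0.987, 0.0, 0.0]
contact_force: [0.8, -0.4, 0.1]
gripper_width: 43.5
```

Call:
{"fn": "apply_moves", "kwargs": {
  "increments": [
    [[-0.5,0.29,0,0,0,0,-1],[-1,0.57,0,0,0,0,-1],[-1,0.57,0,0,0,0,-1]]
  ]
}}

```text
clock: 2.65
position: [352.2, -420.2, 304.3]
ee_rot: [-0.16, 0.987, -0.0, 0.0]
contact_force: [-0.1, -1.1, 0.1]
gripper_width: 0.2
```

Call:
{"fn": "apply_moves", "kwargs": {
  "increments": [
    [[-0.5,0.29,0,0,0,0,-1],[-1,0.57,0,0,0,0,-1],[-1,0.57,0,0,0,0,-1]]
  ]
}}

```text
clock: 2.95
position: [429.3, -335.0, 304.2]
ee_rot: [-0.16, 0.987, -0.0, 0.0]
contact_force: [-0.5, -0.6, 0.5]
gripper_width: -0.3
```

Call:
{"fn": "apply_moves", "kwargs": {
  "increments": [
    [[-0.5,0.29,0,0,0,0,-1],[-1,0.57,0,0,0,0,-1],[-1,0.57,0,0,0,0,-1]]
  ]
}}

```text
clock: 3.25
position: [506.5, -249.6, 303.9]
ee_rot: [-0.16, 0.987, -0.0, 0.0]
contact_force: [0.7, -0.7, -0.9]
gripper_width: -0.2
```

Call:
{"fn": "apply_moves", "kwargs": {
  "increments": [
    [[-0.5,0.29,0,0,0,0,-1],[-1,0.57,0,0,0,0,-1],[-1,0.57,0,0,0,0,-1],[-1,0.57,0,0,0,0,-1]]
  ]
}}

```text
clock: 3.65
position: [582.4, -165.3, 303.2]
ee_rot: [-0.16, 0.987, 0.0, -0.0]
contact_force: [-0.1, -0.0, -0.7]
gripper_width: 0.0
```

```bash
python3 - <<'E'
from h import *
np.set_printoptions(precision=3,suppress=True)
st=arm.read_state();print(st["position"],st["joints"])
w=arm.get_image("wrist");save(w,"w1.png")
print(w["pose"])
for l,z in [("plunger_top",106),("dispenser",0),("pad_square",0)]:
  for r in arm.mark_of(l,w)[:2]: print(l,r,onz(w,r["at"],z))
d=np.array([625.5,-114.6,130+73])-st["position"]; print(R.from_quat(st["ee_rot"]).inv().apply(d))
E
```

```text
[ 582.406 -165.339  303.226] [-0.009  0.352 -0.043  0.    -1.176 -1.241]
[[  -0.316   -0.898   -0.306  502.284]
 [   0.949   -0.299   -0.102 -190.488]
 [  -0.      -0.322    0.947  373.39 ]
 [   0.       0.       0.       1.   ]]
plunger_top {'at': [353.2, 247.7], 'conf': 0.57} [ 625.185 -112.015  106.   ]
dispenser {'at': [373.7, 153.6], 'conf': 0.6} [ 541.276 -103.163    0.   ]
dispenser {'at': [493.9, 97.2], 'conf': 0.32} [433.462   7.463   0.   ]
pad_square {'at': [496.2, 97.3], 'conf': 0.68} [432.696  10.117   0.   ]
[-56.992  34.541 100.178]
```

View pics/w1.png

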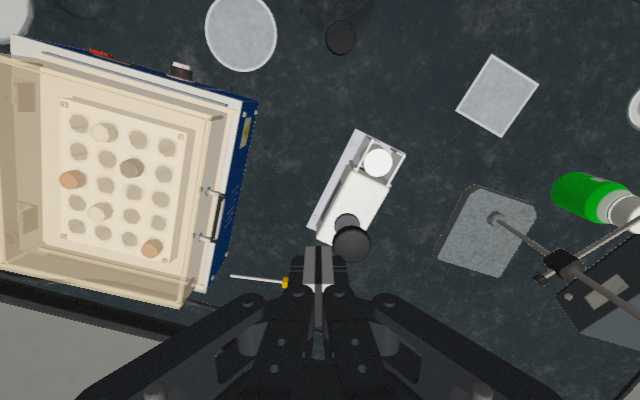

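Call:
{"fn": "apply_moves", "kwargs": {
  "increments": [
    [[-0.3,0.18,0,0,0,0,-1],[-0.57,0.345,0,0,0,0,-1],[-0.57,0.345,0.45,0,0,0,-1],[-0.57,0.345,0.9,0,0,0,-1],[-0.57,0.345,0.98,0,0,0,-1],[-0.57,0.345,0.98,0,0,0,-1]]
  ]
}}

```text
clock: 4.45
position: [623.9, -116.7, 205.1]
ee_rot: [-0.158, 0.987, -0.0, -0.002]
contact_force: [0.4, -0.3, 0.7]
gripper_width: -0.2
```

```bash
python3 - <<'E'
from h import *
np.set_printoptions(precision=3,suppress=True)
st=arm.read_state();print(st["position"],st["contact_force"])
w=arm.get_image("wrist");save(w,"w2.png",(160,100,480,360),2.2)
s=arm.get_image("scene");save(s,"s2.png",(220,140,380,280),4)
E
```

```text
[ 623.921 -116.745  205.129] [ 0.37  -0.308  0.731]
```

View pics/w2.png

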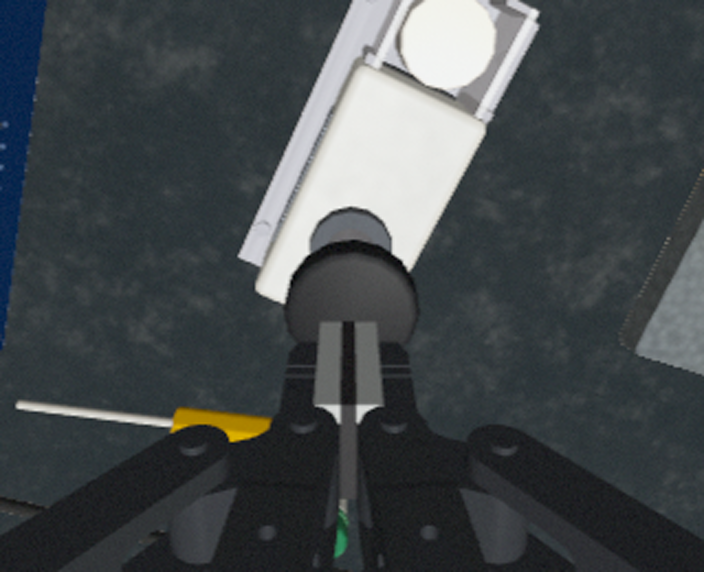

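View pics/s2.png

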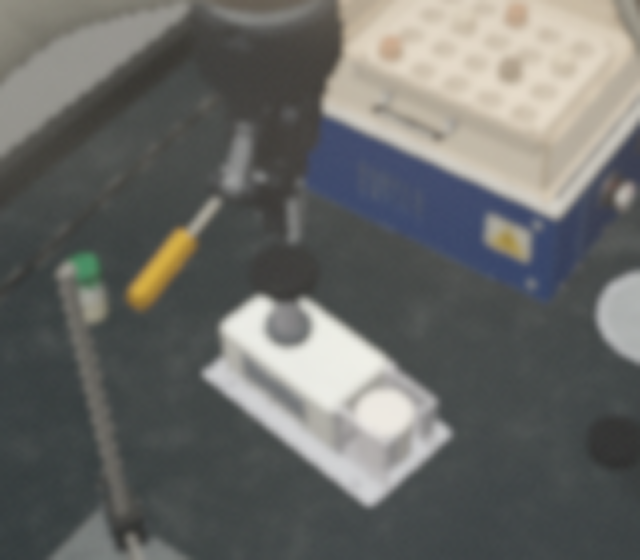

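Call:
{"fn": "apply_moves", "kwargs": {
  "increments": [
    [[0,0,0.1,0,0,0,-1],[0,0,0.2,0,0,0,-1],[0,0,0.28,0,0,0,-1],[0,0,0.32,0,0,0,-1],[0,0,0.36,0,0,0,-1],[0,0,0.36,0,0,0,-1]]
  ]
}}

```text
clock: 5.15
position: [624.7, -115.5, 169.8]
ee_rot: [-0.159, 0.987, -0.0, -0.0]
contact_force: [-0.7, 0.5, 3.2]
gripper_width: -0.2
```

Call:
{"fn": "apply_moves", "kwargs": {
  "increments": [
    [[0,0,0.06,0,0,0,-1],[0,0,0.12,0,0,0,-1],[0,0,0.18,0,0,0,-1],[0,0,0.23,0,0,0,-1],[0,0,0.24,0,0,0,-1],[0,0,0.24,0,0,0,-1]]
  ]
}}

```text
clock: 5.75
position: [624.9, -115.5, 146.2]
ee_rot: [-0.159, 0.987, -0.0, 0.0]
contact_force: [-1.5, 0.4, 3.9]
gripper_width: 0.2
```

Call:
{"fn": "apply_moves", "kwargs": {
  "increments": [
    [[0,0,0.01,0,0,0,-1],[0,0,0.02,0,0,0,-1],[0,0,0.03,0,0,0,-1],[0,0,0.03,0,0,0,-1]]
  ]
}}

```text
clock: 6.15
position: [624.9, -115.5, 142.9]
ee_rot: [-0.159, 0.987, -0.0, 0.0]
contact_force: [-0.9, -0.6, 4.7]
gripper_width: 0.0
```

Call:
{"fn": "apply_moves", "kwargs": {
  "increments": [
    [[0,0,0.01,0,0,0,-1],[0,0,0.01,0,0,0,-1],[0,0,0.01,0,0,0,-1]]
  ]
}}

```text
clock: 6.45
position: [624.9, -115.6, 142.7]
ee_rot: [-0.159, 0.987, -0.0, 0.0]
contact_force: [-2.1, 0.8, 6.8]
gripper_width: -0.2
```

Call:
{"fn": "apply_moves", "kwargs": {
  "increments": [
    [[0,0,-0.1,0,0,0,-1],[0,0,-0.2,0,0,0,-1],[0,0,-0.3,0,0,0,-1],[0,0,-0.5,0,0,0,-1],[0,0,-0.8,0,0,0,-1],[0,0,-0.8,0,0,0,-1]]
  ]
}}

```text
clock: 7.05
position: [626.6, -115.6, 226.8]
ee_rot: [-0.159, 0.987, -0.001, 0.004]
contact_force: [0.8, 0.4, 0.7]
gripper_width: 0.0
```

```bash
python3 - <<'E'
from h import *
np.set_printoptions(precision=1,suppress=True)
st=arm.read_state();print(st["position"],st["contact_force"],st["clock"])
w=arm.get_image("wrist");save(w,"w3.png")
s=arm.get_image("scene");save(s,"s3.png",(220,170,460,350),3.3)
t=arm.get_image("top");save(t,"t3.png",(190,110,430,310),3.3)
for n,p in (("w",w),("s",s),("t",t)):
  for r in arm.mark_of("disc_1",p)[:4]: print("disc",n,r,onz(p,r["at"],0)[:2])
  for r in arm.outline_of("disc_1",p)[:4]: print("outl",n,r["box"],r["conf"],onz(p,r["box"][:2],8)[:2])
E
```

```text
[ 626.6 -115.6  226.8] [0.8 0.4 0.7] 7.05
disc w {'at': [362.8, 105.9], 'conf': 0.86} [540.6 -98.4]
disc w {'at': [395.0, 28.9], 'conf': 0.69} [471.4 -94.9]
disc w {'at': [352.4, 107.1], 'conf': 0.43} [ 544.7 -107.4]
outl w [361.9, 106.2, 32.8, 37.5] 0.85 [ 541.2 -100.2]
outl w [396.2, 30.8, 40.0, 45.1] 0.83 [474.4 -94.6]
outl w [348.4, 118.5, 24.6, 26.1] 0.51 [ 555.5 -108.3]
disc s {'at': [386.2, 219.6], 'conf': 0.75} [ 458.6 -295.8]
disc s {'at': [338.9, 270.8], 'conf': 0.69} [471.  -93.6]
disc s {'at': [373.5, 248.9], 'conf': 0.59} [ 437.5 -195.2]
disc s {'at': [317.1, 250.7], 'conf': 0.45} [ 546.1 -109.9]
outl s [339.6, 268.4, 13.0, 11.6] 0.74 [470.7 -95.5]
outl s [375.0, 250.7, 10.7, 16.4] 0.49 [ 429.6 -187.3]
disc t {'at': [282.1, 239.0], 'conf': 0.62} [475.7 -91.3]
disc t {'at': [316.9, 255.6], 'conf': 0.6} [ 437.7 -187.4]
disc t {'at': [283.3, 215.2], 'conf': 0.56} [540.6 -89.2]
outl t [317.2, 257.8, 10.1, 14.5] 0.69 [ 431.4 -188.6]
```

View pics/w3.png

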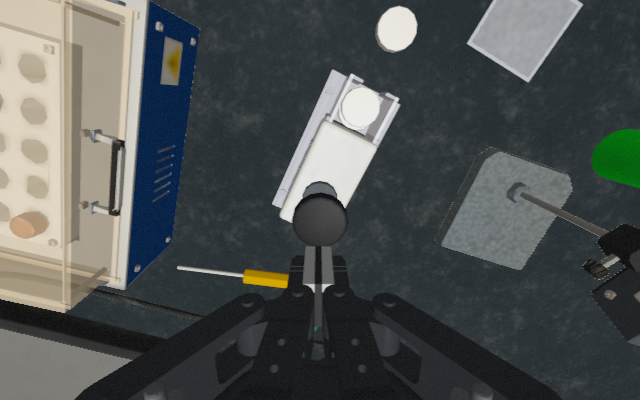

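View pics/s3.png

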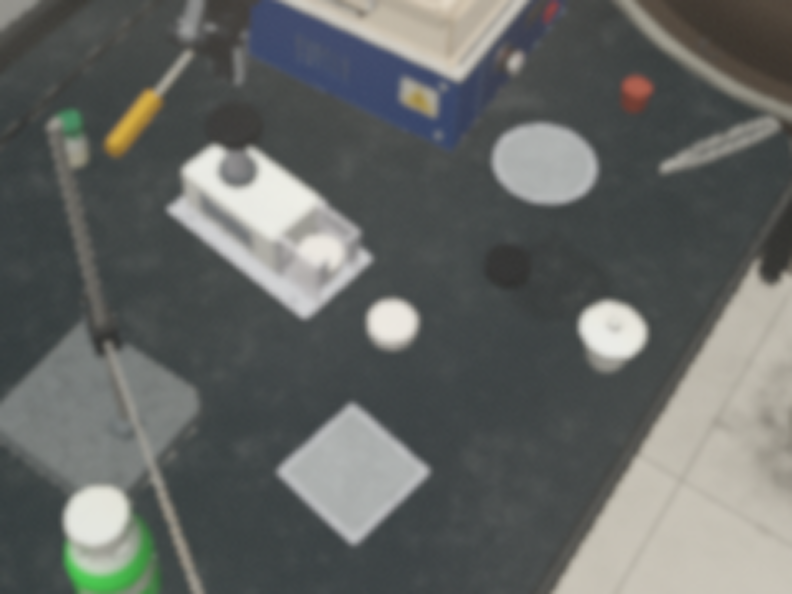

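Call:
{"fn": "apply_moves", "kwargs": {
  "increments": [
    [[0.45,0.2,0,0,0,0,-1],[0.9,0.4,0,0,0,0,-1],[0.9,0.4,0,0,0,0,0.41]]
  ]
}}

```text
clock: 7.8
position: [518.7, -105.8, 219.6]
ee_rot: [-0.158, 0.987, 0.001, -0.005]
contact_force: [1.0, 0.3, 0.4]
gripper_width: 12.6
```

Call:
{"fn": "apply_moves", "kwargs": {
  "increments": [
    [[0.25,0.13,0,0,0,-0.04,0.41],[0.5,0.27,0,0,0,-0.084,0.41],[0.5,0.27,0.2,0,0,-0.084,0.41],[0.5,0.27,0.4,0,0,-0.084,0.41],[0.5,0.27,0.5,0,0,-0.084,0.41],[0.5,0.27,0.5,0,0,-0.084,0.41]]
  ]
}}

```text
clock: 8.4
position: [470.2, -95.8, 170.6]
ee_rot: [-0.179, 0.984, 0.0, -0.002]
contact_force: [-0.3, 0.2, -0.8]
gripper_width: 60.4
```

```bash
python3 - <<'E'
from h import *
np.set_printoptions(precision=2,suppress=True)
st=arm.read_state();print(st["position"],st["contact_force"],st["clock"],st["gripper_width"],st["joints"])
w=arm.get_image("wrist");save(w,"w4.png")
s=arm.get_image("scene");save(s,"s4.png",(240,190,420,340),4)
t=arm.get_image("top");save(t,"t4.png",(200,170,340,290),5)
for n,p in (("w",w),("s",s),("t",t)):
  for r in arm.outline_of("disc_1",p)[:4]: print("outl",n,r["box"],r["conf"],onz(p,r["box"][:2],8)[:2])
Rm=R.from_quat(st["ee_rot"]); print(Rm.as_matrix())
for nm,x in (("disc",(473,-96,0)),("pad",(433.7,8,0))): print(nm,Rm.inv().apply(np.array(x)-st["position"]))
E
```

```text
[470.21 -95.83 170.64] [-0.32  0.2  -0.77] 8.4 60.35695619038755 [ 0.14  0.29 -0.52 -0.   -0.76 -1.35]
outl w [221.1, 123.8, 49.2, 43.5] 0.81 [ 433.29 -187.12]
outl w [278.2, 281.6, 35.0, 43.7] 0.71 [ 551.11 -102.39]
outl w [315.9, 209.4, 37.9, 38.2] 0.64 [472.96 -94.89]
outl s [375.9, 250.5, 9.0, 18.0] 0.71 [ 428.13 -189.06]
outl s [339.3, 268.6, 16.0, 15.4] 0.66 [470.93 -94.64]
outl s [319.5, 248.4, 12.2, 15.2] 0.53 [ 541.96 -114.23]
outl t [318.9, 256.7, 12.3, 14.8] 0.55 [ 434.59 -192.85]
[[-0.94 -0.35 -0.  ]
 [-0.35  0.94 -0.  ]
 [ 0.    0.   -1.  ]]
disc [ -3.11  -1.29 170.63]
pad [ -3.05 109.89 170.73]
```

View pics/w4.png

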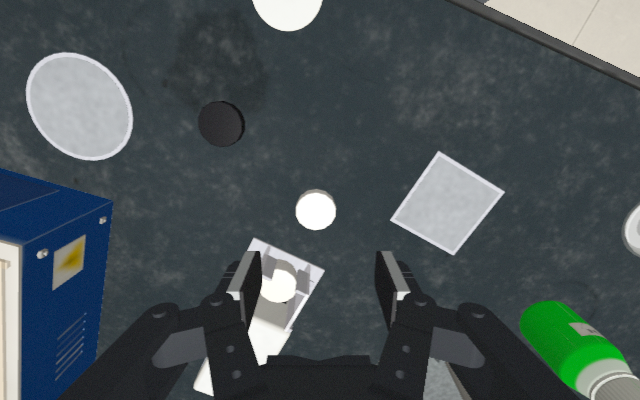

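View pics/s4.png

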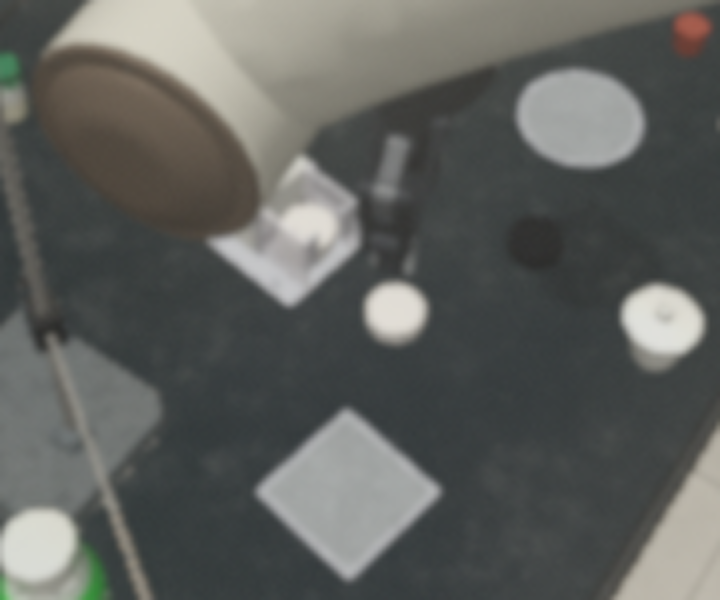

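View pics/t4.png

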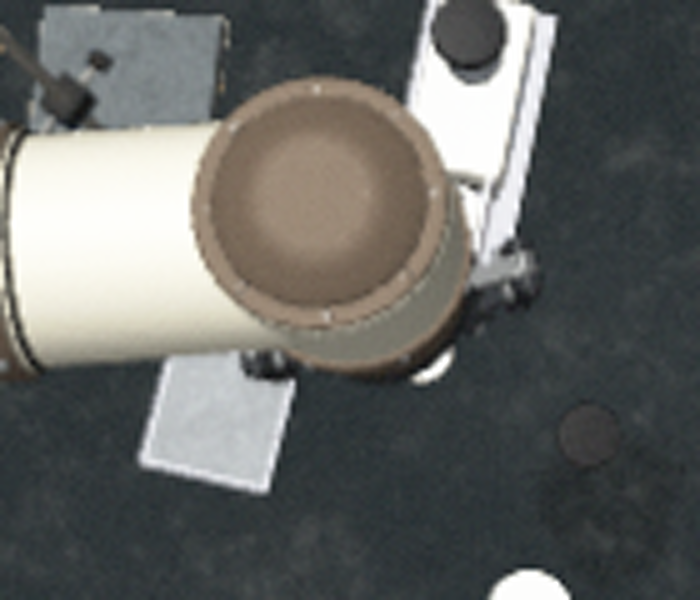

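```bash
python3 - <<'E'
from h import *
s=arm.get_image("scene");t=arm.get_image("top")
cv2.imwrite("pics/both5.png",np.vstack([s["img"],t["img"]])[:,:,::-1][::1,::1] if 0 else cv2.resize(np.hstack([s["img"],t["img"]])[:,:,::-1],(800,250)))
save(t,"t5.png")
E
```

```text
(no output)
```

View pics/both5.png

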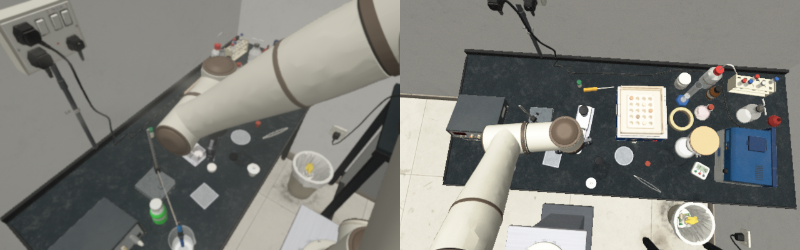

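Call:
{"fn": "apply_moves", "kwargs": {
  "increments": [
    [[-0.03,-0.01,0.3,0,0,0,0.41],[-0.03,-0.01,0.6,0,0,0,0.41],[-0.03,-0.01,0.8,0,0,0,0.41],[-0.03,-0.01,0.9,0,0,0,0.41],[-0.03,-0.01,0.94,0,0,0,0.41],[-0.03,-0.01,0.94,0,0,0,0.41]]
  ]
}}

```text
clock: 9.4
position: [474.3, -95.6, 78.1]
ee_rot: [-0.18, 0.984, -0.0, 0.0]
contact_force: [0.0, 0.1, 0.7]
gripper_width: 60.2
```

Call:
{"fn": "apply_moves", "kwargs": {
  "increments": [
    [[0,0,0.02,0,0,0,0.41],[0,0,0.04,0,0,0,0.41],[0,0,0.04,0,0,0,0.41]]
  ]
}}

```text
clock: 9.7
position: [474.1, -95.6, 74.3]
ee_rot: [-0.179, 0.984, -0.0, 0.0]
contact_force: [-0.5, 0.2, -0.3]
gripper_width: 60.3
```

```bash
python3 - <<'E'
from h import *
np.set_printoptions(precision=2,suppress=True)
st=arm.read_state();print(st["position"],st["contact_force"],st["clock"],st["gripper_width"])
w=arm.get_image("wrist");save(w,"w6.png")
E
```

```text
[474.08 -95.62  74.31] [-0.52  0.17 -0.25] 9.7 60.27080862166838
```

View pics/w6.png

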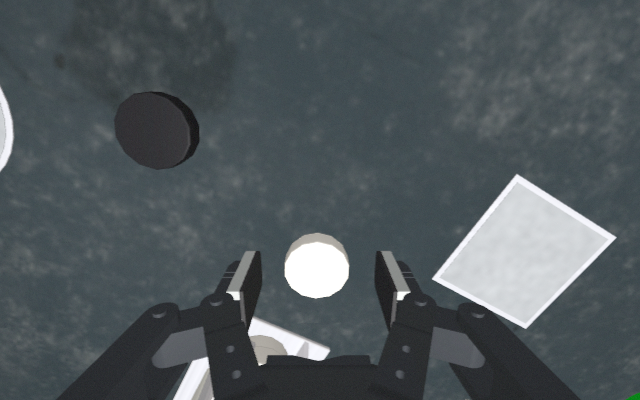

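Call:
{"fn": "apply_moves", "kwargs": {
  "increments": [
    [[0,0,0.015,0,0,0,0.41],[0,0,0.03,0,0,0,0.41],[0,0,0.03,0,0,0,0.41]]
  ]
}}

```text
clock: 10.05
position: [473.8, -95.6, 70.7]
ee_rot: [-0.179, 0.984, 0.0, -0.0]
contact_force: [0.5, 0.3, -0.2]
gripper_width: 60.2
```

Call:
{"fn": "apply_moves", "kwargs": {
  "increments": [
    [[0,0,0.01,0,0,0,0.41],[0,0,0.01,0,0,0,0.41],[0,0,0.01,0,0,0,0.41]]
  ]
}}

```text
clock: 10.35
position: [473.9, -95.7, 69.9]
ee_rot: [-0.179, 0.984, -0.0, -0.0]
contact_force: [0.7, -0.6, -0.5]
gripper_width: 60.3
```

Call:
{"fn": "apply_moves", "kwargs": {
  "increments": [
    [[0,0,0.01,0,0,0,0.41],[0,0,0.02,0,0,0,0.41],[0,0,0.02,0,0,0,0.41]]
  ]
}}

```text
clock: 10.65
position: [473.8, -95.7, 67.7]
ee_rot: [-0.179, 0.984, 0.0, -0.0]
contact_force: [0.0, 0.4, 0.1]
gripper_width: 59.8
```

Call:
{"fn": "apply_moves", "kwargs": {
  "increments": [
    [[0,0.05,0,0,0,0,0.41],[0,0.09,0,0,0,0,0.41],[0,0.12,0,0,0,0,0.41],[0,0.16,0,0,0,0,0.41],[0,0.22,0,0,0,0,0.41],[0,0.29,0,0,0,0,0.41],[0,0.36,0,0,0,0,0.41],[0,0.42,0,0,0,0,0.41],[0,0.46,0,0,0,0,0.41],[0,0.48,0,0,0,0,0.41]]
  ]
}}

```text
clock: 11.65
position: [456.8, -50.3, 67.9]
ee_rot: [-0.18, 0.984, 0.0, -0.0]
contact_force: [0.9, 0.6, 0.6]
gripper_width: 59.9
```

```bash
cat > look.py <<'E'
from h import *
import sys
np.set_printoptions(precision=2,suppress=True)
st=arm.read_state();print(st["position"],st["contact_force"],st["clock"],st["gripper_width"])
w=arm.get_image("wrist");save(w,sys.argv[1])
Rm=R.from_quat(st["ee_rot"])
for r in arm.outline_of("disc_1",w)[:3]: 
    X=onz(w,r["box"][:2],8); print("outl",r["box"],r["conf"],X[:2],"rel pad (tool)",Rm.inv().apply(np.array([433.7,8,8])-X)[:2],"rel tcp",Rm.inv().apply(X-st["position"])[:2])
for r in arm.mark_of("pad_square",w)[:2]: print("pad",r,onz(w,r["at"],0)[:2])
print("tcp->pad",Rm.inv().apply(np.array([433.7,8,0])-st["position"]))
E
python3 look.py w7.png
```

```text
[456.81 -50.25  67.93] [0.9  0.59 0.57] 11.65 59.94491585102996
outl [291.5, 272.0, 68.4, 65.6] 0.9 [459.79 -61.83] rel pad (tool) [-0.29 74.55] rel tcp [  1.31 -11.89]
outl [178.6, 382.4, 26.5, 35.1] 0.8 [553.87 -99.38] rel pad (tool) [ 74.44 142.93] rel tcp [-73.42 -80.27]
outl [43.5, 133.6, 87.0, 79.5] 0.59 [ 432.74 -184.24] rel pad (tool) [-68.87 179.48] rel tcp [  69.89 -116.82]
pad {'at': [438.3, 267.7], 'conf': 0.65} [434.56  11.62]
tcp->pad [ 1.02 62.66 67.94]
```

View pics/w7.png

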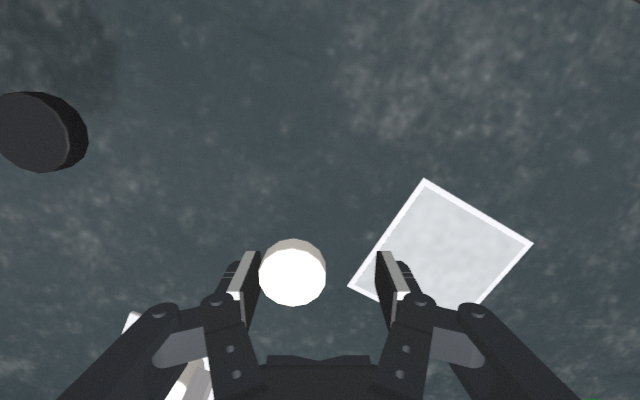

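Call:
{"fn": "apply_moves", "kwargs": {
  "increments": [
    [[0,0.04,0,0,0,0,0.41],[0,0.1,0,0,0,0,0.41],[0,0.18,0,0,0,0,0.41],[0,0.26,0,0,0,0,0.41],[0,0.34,0,0,0,0,0.41],[0,0.42,0,0,0,0,0.41],[0,0.5,0,0,0,0,0.41],[0,0.56,0,0,0,0,0.41],[0,0.6,0,0,0,0,0.41],[0,0.62,0,0,0,0,0.41]]
  ]
}}

```text
clock: 12.8
position: [435.0, 7.7, 67.9]
ee_rot: [-0.18, 0.984, -0.0, 0.0]
contact_force: [0.3, -1.0, 0.0]
gripper_width: 60.2
```

```bash
python3 look.py w8.png
```

```text
[434.98   7.7   67.95] [ 0.32 -1.04  0.03] 12.8 60.24109684533521
outl [66.6, 355.2, 60.2, 25.8] 0.9 [ 534.14 -104.96] rel pad (tool) [ 54.02 141.17] rel tcp [ -52.92 -140.44]
outl [291.9, 272.5, 67.9, 61.0] 0.83 [438.15  -3.59] rel pad (tool) [ 0.07 12.41] rel tcp [  1.03 -11.68]
outl [41.6, 377.0, 71.6, 46.0] 0.77 [ 556.17 -116.98] rel pad (tool) [ 70.38 160.21] rel tcp [ -69.28 -159.48]
pad {'at': [321.4, 265.7], 'conf': 0.83} [433.7   10.78]
tcp->pad [ 1.1   0.74 67.95]
```

View pics/w8.png

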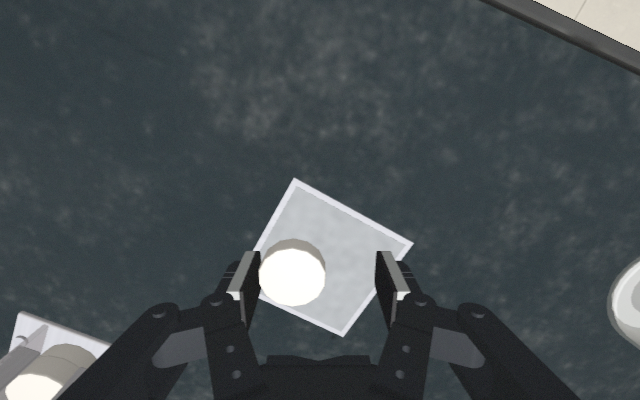

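Last part: about 13 mm further, slowly; then back the finger off, rise and check.

Call:
{"fn": "apply_moves", "kwargs": {
  "increments": [
    [[0,0.03,0,0,0,0,0.41],[0,0.06,0,0,0,0,0.41],[0,0.09,0,0,0,0,0.41],[0,0.11,0,0,0,0,0.41],[0,0.13,0,0,0,0,0.41],[0,0.13,0,0,0,0,0.41],[0,0.08,0,0,0,0,0.41],[0,0.04,0,0,0,0,0.41],[0,0.04,0,0,0,0,0.41]]
  ]
}}

```text
clock: 13.85
position: [433.9, 10.5, 67.9]
ee_rot: [-0.179, 0.984, 0.0, 0.0]
contact_force: [0.5, -0.0, -0.2]
gripper_width: 60.3
```

```bash
python3 look.py w9.png
```

```text
[433.87  10.5   67.89] [ 0.46 -0.   -0.24] 13.85 60.30939480958031
outl [65.4, 357.4, 59.2, 28.8] 0.82 [ 534.69 -102.76] rel pad (tool) [ 55.53 139.23] rel tcp [ -54.48 -141.51]
outl [35.2, 377.0, 66.9, 45.0] 0.68 [ 556.12 -117.83] rel pad (tool) [ 70.29 160.87] rel tcp [ -69.24 -163.15]
outl [312.1, 272.8, 66.2, 65.8] 0.64 [433.55   8.82] rel pad (tool) [ 0.15 -0.82] rel tcp [ 0.9  -1.46]
pad {'at': [54.9, 379.7], 'conf': 0.19} [ 566.52 -112.4 ]
tcp->pad [ 1.05 -2.28 67.89]
```

View pics/w9.png

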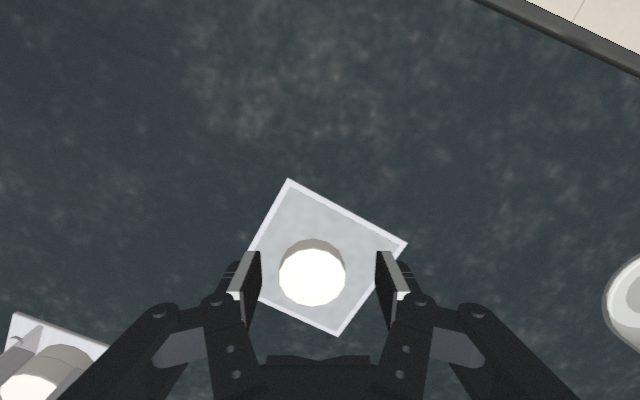

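Call:
{"fn": "apply_moves", "kwargs": {
  "increments": [
    [[0,0,-0.1,0,0,0,0.41],[0,0,-0.3,0,0,0,0.41],[0,0,-0.6,0,0,0,0.41],[0,0,-0.9,0,0,0,0.41],[0,0,-1,0,0,0,0.41],[0,0,-1,0,0,0,0.41]]
  ]
}}

```text
clock: 14.6
position: [434.3, 11.4, 169.7]
ee_rot: [-0.179, 0.984, 0.001, 0.002]
contact_force: [-0.5, 0.7, 0.3]
gripper_width: 60.4
```

```bash
python3 look.py w10.png; python3 - <<'E'
from h import *
s=arm.get_image("scene");save(s,"s10.png",(220,170,460,350),3.3)
for r in arm.outline_of("disc_1",s)[:4]: print(r["box"],r["conf"],onz(s,r["box"][:2],8)[:2])
E
```

```text
[434.28  11.36 169.67] [-0.51  0.66  0.3 ] 14.6 60.35617807102952
outl [70.3, 116.0, 55.2, 47.1] 0.89 [ 432.96 -186.81] rel pad (tool) [-69.48 182.  ] rel tcp [  71.96 -184.97]
outl [143.2, 276.6, 41.6, 43.1] 0.6 [ 554.51 -111.16] rel pad (tool) [ 70.94 154.15] rel tcp [ -68.47 -157.12]
pad {'at': [149.2, 274.0], 'conf': 0.6} [ 556.59 -109.65]
tcp->pad [  2.51  -2.97 169.66]
```

View pics/w10.png

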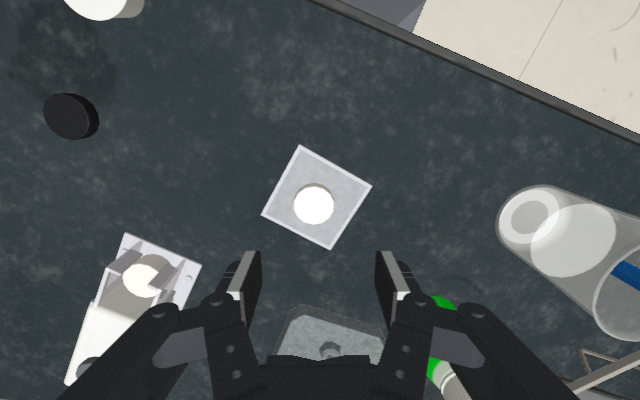

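View pics/s10.png

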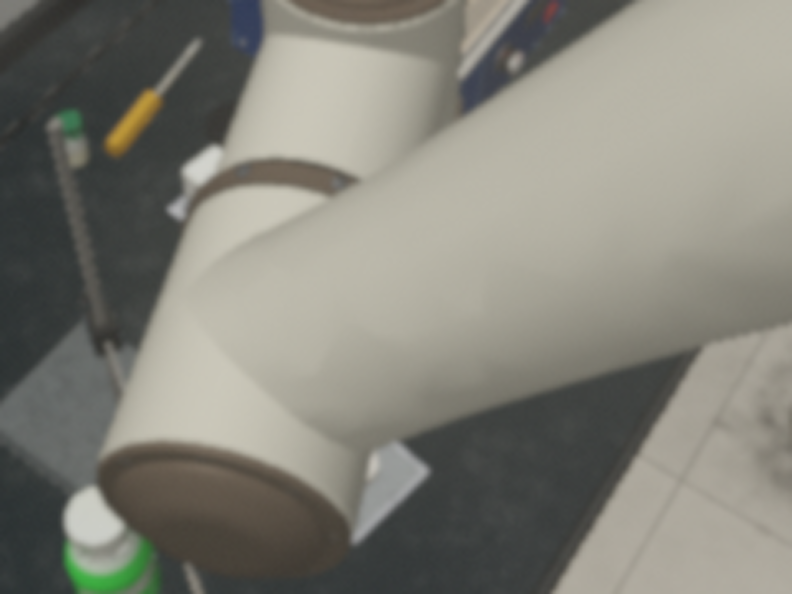

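```bash
python3 - <<'E'
from h import *
w=arm.get_image("wrist")
c=np.mean([onz(w,x) for x in [(301,145),(372,186),(331,249),(262,214)]],0); print(c, onz(w,(314,204),12)-c)
print(arm.read_state()["contact_force"]); print(arm.job_done())
E
```

```text
[429.24989773   9.67671056   0.        ] [-0.02766369 -2.10549585 12.        ]
[0.41137421 0.4174552  0.6368201 ]
the job is handed in; nothing more can be done
None
```

I pressed the plunger once, slowly, to its hard stop. The tool stalled at z 142.7 mm, with the force rising from 4.7 to 6.8 N. I then let it spring back. One white disc came out at about (473, -96) mm. I lowered the open fingers either side of it and slid it about 113 mm onto the square pad with one finger, without pinching or lifting it. I then backed off, rose 100 mm and handed the job in at about 15 s of the 48 s allowed.

**Disc on pad:** the last wrist picture shows it lying flat and wholly on the pad. Its centre is about 2 mm from the pad's centre, against the 20 mm allowed.

**Contact:** the force readings were only noise (below 1 N) after backing off.

**Dispenser:** pictures after the press show the plunger up and a disc still in the magazine. I never counted both remaining discs separately.

**Other things on the bench:** the black look-alike stayed in place. I did not re-measure the crucible, vial and stopper at the end, but the gripper kept well clear of them.

**Checks that failed or disagreed:**
- In the final view the outline network missed the disc, and the mark network put the pad on the dispenser. I measured the last check by hand from the pad's corners in the picture.
- That corner measurement puts the pad centre at (429, 10) mm, about 4–5 mm from the first measurement of (434, 8) mm. Either way the disc is inside the tolerance.
- The arm hid most of the pad and dispenser in the final scene view, so there is no second view of the placing.

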